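# Tip the chamber cover onto its flat face, cover the reader's well and start the reading

### The arm

A 6-joint arm with a two-finger parallel gripper is mounted at the origin on the work surface. World frame = base frame: x ahead of the robot, y to its left, z up, the work surface at z = 0. Lengths are in m, angles in degrees, forces in N, time in s.
With the tool pointing down it reaches from about 0.375 to 0.9 m from the base axis. Payload 3.1 kg.
Tool frame: the origin (TCP) lies at the very end of the fingers, on their centre line; the grasp point (between the pads) lies 19 mm behind it; z points along the fingers, y is the line along which they close (so a half turn about z gives the same grasp; the last joint's range is limited). The gripper opens to 87 mm and grips with 3 to 60 N. Pads are 19 mm wide; open, the fingers measure 117 mm over their backs; the gripper's body (75 mm by 190 mm) begins 51 mm behind the grasp point.
Start: joints at [55.892, 30.224, 82.088, -0, 67.689, -10.227], TCP at [0.253, 0.571, 0.223] pointing down, gripper open.
Joint ranges: [-176.69, 176.69], [-43.24, 126.21], [12.49, 139.97], [-82, 262], [0, 151.66], [-163.58, 163.58]. Speed limits (degrees/s): [159.86, 159.86, 180, 180, 180, 180].

### API

Orientations are given as a 3x3 rotation matrix whose columns are the frame's x, y, z axes.
In Python, from rig import bot gives the robot as it stands.
- The arm moves only by the tool move_arm, never from a script. Its argument "increments" is a list of rows, each an object with "xyz": the shift along the tool's x, y, z in mm, a list of three; "roll": the turn about the tool's z in rad; "grip": the opening in per cent of the stroke, from 0 (shut) to 100 (fully open). A call has 1 to 5 rows; each row shifts and turns the commanded pose from where the row before left it, along the tool's axes as they then stand; what a row does not reach is not made up. A row lasts 1/12 s, in which the tool goes at most 41.7 mm and 7.16 degrees, less where a joint would pass 70% of its speed; a pose out of reach is approached as far as the arm can. A call is refused whole if a number of a shift passes 41.7 or a number of a turn 0.125, either way. A call with a gripper value outside its range is refused whole. The fingers move at their own pace and stop on an object; the grip force is fixed at half the most. Time passes only in rows, so rows that do not move let the fingers close. It gives the time, the measured TCP pose, the force, the opening and the grip force at its end, in the units of the state.
- bot.read_state(): the state, without advancing time (a new reading comes with each control period).
- bot.capture(name): name is "scene" or "top" or "wrist"; returns (picture, depth): 480x640x3 uint8, red, green, blue; 480x640 float32, m along the optical axis (not along the pixel's ray), 0 where there is no reading.
- bot.camera_model(name): a dict with "intrinsics" (3x3 intrinsics, pixels), "rvec" (rotation vector, rad) and "tvec" (3), from world to camera coordinates, as OpenCV has them; the wrist camera has in their place "tool_from_camera" (4x4, takes a point from camera to tool coordinates, whose origin is the TCP and whose axes are the flange's). Camera axes: x right, y down, z forward; pixel columns grow to the right and rows downward; lengths in m; the calibration is good to about 2 mm. A picture is of the moment at which its call begins: read the wrist's pose just before it. camera_model takes no time and is no camera call.
- bot.hand_in(): hands the job in; it is judged then, once.
Trained networks look in the newest picture that a camera, given by its name, has taken for a name from the list of things; names that differ only in an ending like _2 or _b are one class to them, and where a whole thing is asked for, a point or a joint stands for the part that bears it (a point fixed in the world has none). Each returns a list of dicts, best first, with "conf" (0 to 1); they miss things now and then, are a little off and sometimes report something else, mostly with a low value. They report only what shows in the picture. A call takes as long as a camera call. They do not tell look-alikes from the thing itself.
- bot.spot_in(label, camera): "at" ([x, y, z] in m, in the coordinates of the camera as it stood for that picture, good to about 4 mm: the middle of the surface that is visible of it).
- bot.trace(label, camera): "mask" (480x640 bool, what is visible of it).
The state is a dict: "time_s": time; "joint_positions": joint angles; "qvel": joint speeds; "tau": joint torques, N m; "position": TCP position; "tcp_rot": TCP orientation; "force": force on the tool from outside, world axes, zero at the start; "moment": the same for the moment, N m; "opening": opening from 0.0 (shut) to 1.0 (fully open); "grasp_force": force on a finger pad.
Only numpy, scipy, OpenCV 4.12 (cv2) and the standard library are available. Lean on these libraries where they do the work, as an engineer would, in place of code of your own. Each camera call takes 0.05 s, during which the arm holds its last target. There are 200 camera calls.

### The job

The reader's blue chamber cover has been left standing on edge on the black mat: with a light push on the side with the yellow bar, without gripping it while it is on edge, tip it over so that it lies on the mat on its flat face, bar up, and let go. Then take it by the bar and set it down (not dropped) over the reader's well, flat between the two rails and centred, and let go; only after that press the green button all the way down and release it. Leave the other things where they stand.

Things in the scene. Friction and masses are not known exactly. Their poses are not given: they have to be found in the camera images.
- cover_center (a point): Centre of the loose blue cover: 16 mm plate, a 120 mm disc cut by two parallel flats 92 mm apart; 0.16-0.31 kg. One face has a yellow bar, the other is plain and dark. x: out of the bar's face; y: along bar and flats; z: flat to flat. It starts on edge on a flat, z up, x level in any heading. Pushed near the top of the bar's face it tips after about 20 mm of travel and falls by itself.
- cover_grip (a point): Grasp point on the cover's yellow bar, which stands at the middle of its face: 60 mm long (cover's y), 12 mm wide (z), 30 mm high (x). The point is on the bar's centre line, 22 mm above the face, 30 mm from cover_center along x. Axes as the cover's. Beware: while the cover tips, the bar swings up to 75 mm above the table.
- mat_top (a point): Centre of the top of a fixed round black rubber mat, 250 mm across, 4 mm thick, on which the cover stands.
- reader: Fixed white bench reader, 134 mm (its x) by 250 mm (its y) by 56 mm tall, z up; origin at the centre of its underside. Its top holds the round measuring well and, towards the other end, a display and a green button.
- well (a point): Centre of the mouth of the well, level with the reader's top, 60 mm from its centre along +y; axes as the reader's. Well 65 mm wide, 36 mm deep. Two steel rails, 8 mm high and 90 mm long along y, stand either side with 102 mm between them. The cover rests on the reader's top between them, its flats and bar parallel to the rails, either way round.
- read_button_top (a point): Centre of the top of the green read button, 30 mm wide, in a low grey housing on the reader's top. Pressed straight down.
- read_button (a joint): Travel of the read button: 0 up, 0.006 m fully down, sprung, about 5 N when fully down.
- drops_a: Bystander: small white dropper bottle, 34 mm wide, 75 mm tall; origin at the centre of its underside.
- drops_b: Bystander: small white dropper bottle with a green cap, 34 mm wide, 75 mm tall; origin at the centre of its underside.
- amber_jar: Bystander: amber jar with black lid, 60 mm wide, 80 mm tall; origin at the centre of its underside.
- beaker: Bystander: glass beaker, 70 mm wide, 85 mm tall; origin at the centre of its underside.
- black_cap: Bystander: black cylindrical cap, 60 mm wide, 50 mm tall; origin at the centre of its underside.
- dish: Bystander: shallow white dish, 90 mm wide, 18 mm tall; origin at the centre of its underside.
Things that resemble listed ones, but are neither listed nor needed, are in the scene too. Of the things that look like the part that bears cover_center, the smallest one is meant.

How it is judged (in metres and radians):
On the way, in this order (a step that is already met when the one before it is completed fails the run):
1. the cover lies flat on the mat, bar up, at rest and untouched (angle between cover_center's own x axis and vertical below 0.1 rad and horizontal distance between cover_center and mat_top below 0.11 m and z of cover_center in the frame of mat_top below 0.012 m and contact force between the fingers and cover below 0.05 N and linear speed of cover below 0.02 m/s), for 0.2 s.
2. the cover lies flat over the well between the rails, at rest and let go (horizontal distance between cover_center and well below 0.012 m and z of cover_center in the frame of well between 0.005 and 0.011 m and angle between cover_center's own x axis and vertical below 0.06 rad and angle between the y axis of cover_center and the y axis of reader, either way round below 0.18 rad and contact force between the fingers and cover below 0.05 N and linear speed of cover below 0.02 m/s), for 0.2 s.
3. the read button is pressed down with the cover in place (value of joint read_button above 0.0045 m and horizontal distance between cover_center and well below 0.012 m and z of cover_center in the frame of well between 0.005 and 0.011 m and angle between cover_center's own x axis and vertical below 0.06 rad and angle between the y axis of cover_center and the y axis of reader, either way round below 0.18 rad).
At the end, for the whole second after the job is handed in: The cover lies flat on the reader's top between the rails (bar up, level within 0.06 rad), its centre within 12 mm of the well's, its bar parallel to the rails within 0.18 rad (either way round), let go and at rest; the button has been pressed at least 4.5 mm after that and is up again (all of step 2 and value of joint read_button below 0.0015 m); the robot touches nothing.
It fails at once if the cover, while still on edge, is gripped or pushed with more than 15 N (angle between cover_center's own x axis and vertical above 0.6 rad and contact force between the fingers and cover above 15 N).
It fails at once if the cover is lifted while still on edge (angle between cover_center's own x axis and vertical above 0.6 rad and z of cover_center in the frame of mat_top above 0.065 m).
It fails at once if the cover is dropped or slammed onto the reader (faster than 0.6 m/s just above the well) (linear speed of cover above 0.6 m/s and horizontal distance between cover_center and well below 0.06 m and z of cover_center in the frame of well below 0.05 m).
It fails at once if the button is pressed before the cover is over the well (value of joint read_button above 0.003 m and not (horizontal distance between cover_center and well below 0.012 m and z of cover_center in the frame of well between 0.005 and 0.011 m and angle between cover_center's own x axis and vertical below 0.06 rad and angle between the y axis of cover_center and the y axis of reader, either way round below 0.18 rad)).
It fails at once if a bystander is moved more than 25 mm or tipped over (distance of any of drops_a, drops_b, amber_jar, beaker, black_cap, dish from where it was at the start of the episode above 0.025 m or angle between any of drops_a, drops_b, amber_jar, beaker, black_cap, dish's own z axis and vertical above 0.5 rad).
It also fails if it takes over 59 s, if anything falls off the work surface, if the arm or the gripper's body presses on something with over 40 N, if the wrist force passes 120 N, or if a joint passes its speed limit or range.

## Working session

There is one attempt and no reset: what is moved stays moved. The work goes in short steps, Python scripts to look and compute and a tool call to move; the robot and the scene stay as the last step left them, time stands still between calls to the robot, and variables do not carry over. Pictures are saved under pics/ and viewed, at most 10 in all, crops included, and the job is handed in when it is done.

Besides the shell and the picture viewer there is one more tool, called after ">>>" by a JSON object that holds its "api" and its "payload". move_arm: Moves the arm, as the interface text tells. Its arguments: {"type":"object","properties":{"increments":{"type":"array"}},"required":["increments"]}

```bash
mkdir -p pics; cat > h.py <<'E'
import numpy as np, cv2
from rig import bot
def cam(n, st=None):
    m=bot.camera_model(n); K=np.array(m["intrinsics"])
    if n=="wrist":
        T=np.eye(4); T[:3,:3]=st["tcp_rot"]; T[:3,3]=st["position"]
        return K, T@np.array(m["tool_from_camera"])
    R=cv2.Rodrigues(np.array(m["rvec"],float))[0]; t=np.array(m["tvec"],float).ravel()
    T=np.eye(4); T[:3,:3]=R.T; T[:3,3]=-R.T@t
    return K,T
def cloud(d,K,T):
    v,u=np.mgrid[:d.shape[0],:d.shape[1]]
    p=np.stack([(u-K[0,2])/K[0,0]*d,(v-K[1,2])/K[1,1]*d,d],-1)
    return p@T[:3,:3].T+T[:3,3]
def px(P,K,T):
    c=(np.asarray(P)-T[:3,3])@T[:3,:3]; return (K@c)[:2]/c[2]
def w(at,T): return T[:3,:3]@np.array(at)+T[:3,3]
def save(n,im): cv2.imwrite(f"pics/{n}.png",im[:,:,::-1])
E
python3 - <<'E'
from h import *
np.set_printoptions(precision=3,suppress=True)
st=bot.read_state(); print(st["time_s"],st["position"],st["tcp_rot"])
for n in ["scene","top"]:
    im,d=bot.capture(n); K,T=cam(n); save(n,im); np.savez(f"{n}.npz",im=im,d=d)
    print(n,T[:3,3],T[:3,2])
    for l in ["cover_center","reader","read_button","drops_a","amber_jar","beaker","black_cap","dish"]:
        for r in bot.spot_in(l,n):
            p=w(r["at"],T); print(l,round(r["conf"],2),p,px(p,K,T))
E
```

```text
0.0 [0.253 0.571 0.222] [[-0.914  0.405 -0.001]
 [ 0.405  0.914 -0.002]
 [ 0.    -0.002 -1.   ]]
scene [1.114 0.364 0.745] [-0.63  -0.313 -0.71 ]
cover_center 0.9 [0.576 0.199 0.064] [366.439 280.849]
cover_center 0.67 [ 0.343 -0.182  0.063] [256.068 151.748]
cover_center 0.6 [0.287 0.339 0.065] [484.349 209.688]
reader 0.57 [ 0.554 -0.197  0.055] [195.157 205.779]
read_button 0.62 [ 0.498 -0.286  0.073] [176.979 171.066]
drops_a 0.82 [0.423 0.026 0.042] [319.334 207.426]
drops_a 0.74 [0.566 0.021 0.037] [283.452 252.557]
amber_jar 0.79 [0.758 0.028 0.066] [228.14  317.463]
amber_jar 0.32 [0.423 0.024 0.039] [318.483 208.465]
beaker 0.6 [ 0.757 -0.126  0.054] [157.226 286.684]
black_cap 0.76 [0.762 0.159 0.048] [296.263 358.042]
black_cap 0.36 [0.565 0.022 0.04 ] [284.057 250.746]
dish 0.96 [0.583 0.468 0.011] [509.024 363.186]
top [0.3   0.104 1.308] [ 0.171 -0.012 -0.985]
cover_center 0.86 [0.276 0.324 0.078] [209.64  354.893]
cover_center 0.8 [0.56  0.192 0.063] [275.304 226.098]
cover_center 0.73 [ 0.328 -0.177  0.079] [444.526 332.449]
reader 0.83 [ 0.534 -0.217  0.053] [457.    240.486]
read_button 0.54 [ 0.496 -0.291  0.08 ] [493.978 255.448]
drops_a 0.68 [0.554 0.019 0.048] [352.29  231.146]
drops_a 0.55 [0.412 0.023 0.052] [350.41  293.306]
amber_jar 0.71 [0.73  0.021 0.078] [352.538 152.108]
amber_jar 0.4 [0.41  0.025 0.054] [349.785 294.433]
black_cap 0.72 [0.75  0.15  0.053] [295.83 146.55]
dish 0.8 [0.595 0.475 0.008] [156.351 214.825]
```

View pics/scene.png

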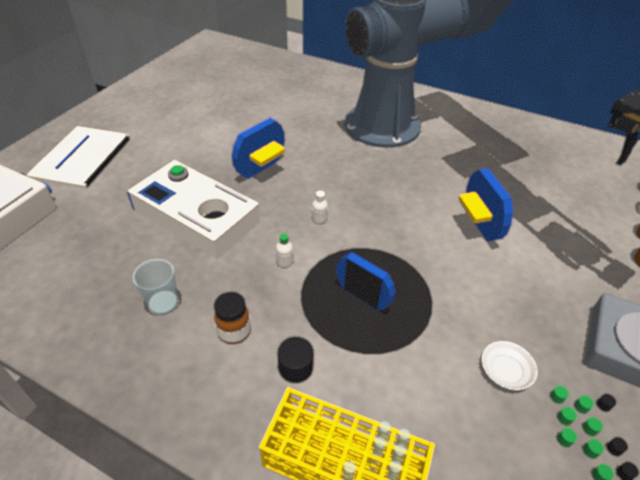

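View pics/top.png

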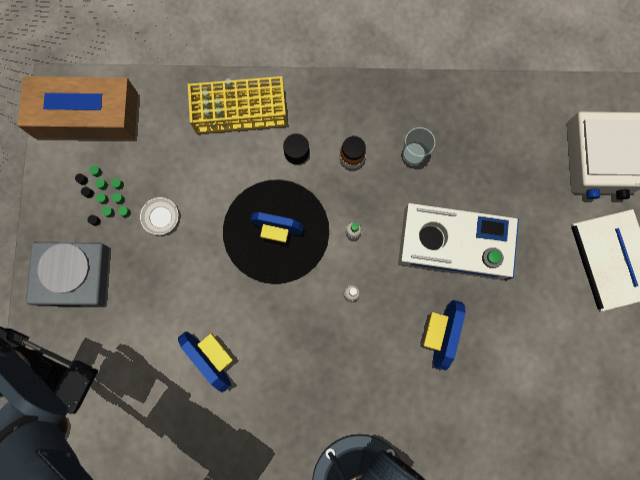

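The scene shows three blue covers: one on the mat at scene (366,281) / top (277,225), and two larger look-alikes off the mat at scene (256,150) / top (444,332) and scene (484,209) / top (210,355). I choose the one on the mat because it is the smallest and the only one on the black mat. Its bar faces the robot (-x). I'll check the sizes and a close crop next.

```bash
cat > m.py <<'E'
from h import *
np.set_printoptions(precision=4,suppress=True)
out=[]
for n in ["top","scene"]:
    z=np.load(n+".npz"); im,d=z["im"],z["d"]; K,T=cam(n); P=cloud(d,K,T); bot.capture(n)
    hsv=cv2.cvtColor(im,cv2.COLOR_RGB2HSV)
    near=lambda x,y,r:(np.hypot(P[...,0]-x,P[...,1]-y)<r)&(d>0)
    for c in [(.57,.19),(.33,-.18),(.28,.335)]:
        blue=near(*c,.11)&(hsv[...,0]>100)&(hsv[...,0]<130)&(hsv[...,1]>120)&(P[...,2]>.01)
        yel=near(*c,.11)&(hsv[...,0]>20)&(hsv[...,0]<35)&(hsv[...,1]>120)
        q=P[blue]; zt=np.percentile(q[:,2],98); tp=q[q[:,2]>zt-.008]
        (cx,cy),(a,b),an=cv2.minAreaRect((tp[:,:2]*1000).astype(np.float32))
        y=P[yel]; 
        print(n,"cover",c,"ztop",zt,"toprect",cx,cy,a,b,an,"yel",y.mean(0) if len(y) else 0,(cv2.minAreaRect((y[y[:,2]>np.percentile(y[:,2],90)-.006][:,:2]*1000).astype(np.float32))) if len(y)>20 else '')
    # mat
    mk=near(.575,.19,.16)&(hsv[...,2]<50)&(P[...,2]<.012)&(P[...,2]>-.004)
    cs=max(cv2.findContours(cv2.morphologyEx(mk.astype(np.uint8),cv2.MORPH_CLOSE,np.ones((25,25))),cv2.RETR_EXTERNAL,cv2.CHAIN_APPROX_NONE)[0],key=cv2.contourArea)
    p=P[cs[:,0,1],cs[:,0,0]]; print(n,"mat",cv2.minEnclosingCircle((p[:,:2]*1000).astype(np.float32)),np.median(P[mk][:,2]))
    r=(abs(P[...,2]-.056)<.006)&near(.54,-.21,.2)&(hsv[...,1]<60)&(hsv[...,2]>120)
    r=cv2.morphologyEx(r.astype(np.uint8),cv2.MORPH_OPEN,np.ones((3,3)))
    k=max(cv2.findContours(r,cv2.RETR_EXTERNAL,cv2.CHAIN_APPROX_NONE)[0],key=cv2.contourArea)[:,0]
    p=P[k[:,1],k[:,0]]; print(n,"reader",cv2.minAreaRect((p[:,:2]*1000).astype(np.float32)),np.median(P[r>0][:,2]))
    g=near(.5,-.29,.05)&(hsv[...,0]>45)&(hsv[...,0]<85)&(hsv[...,1]>120)
    print(n,"button",np.median(P[g],0),P[g].max(0)-P[g].min(0))
    m=bot.trace("cover_center",n)
    x,y=[int(v) for v in px([.57,.19,.06],K,T)]
    out.append(cv2.resize(im[y-60:y+60,x-60:x+60],(400,400),interpolation=cv2.INTER_CUBIC))
save("crop",np.hstack(out))
E
python3 m.py
```

```text
top cover (0.57, 0.19) ztop 0.09985488080406892 toprect 569.6260375976562 189.9818878173828 88.68498229980469 17.17472267150879 77.61009979248047 yel [0.5457 0.196  0.052 ] ((546.6630249023438, 195.5254364013672), (60.28254318237305, 29.315805435180664), 78.41717529296875)
top cover (0.33, -0.18) ztop 0.1219383644105176 toprect 325.2677307128906 -189.71771240234375 21.701265335083008 109.49219512939453 74.33164978027344 yel [ 0.3316 -0.1602  0.0654] ((332.5249328613281, -160.63597106933594), (39.13007736206055, 76.1386947631836), 74.287109375)
top cover (0.28, 0.335) ztop 0.1216812740742477 toprect 263.5069274902344 338.4291076660156 110.38349151611328 21.394865036010742 41.62763977050781 yel [0.2816 0.3151 0.0659] ((282.22711181640625, 315.869873046875), (75.78443908691406, 39.29450988769531), 41.49745178222656)
top mat ((517.6636962890625, 137.04490661621094), 219.7755889892578) 0.004261110287890668
top reader ((537.3215942382812, -222.85427856445312), (252.33636474609375, 135.868896484375), 82.5910415649414) 0.056413861633520024
top button [ 0.494  -0.2909  0.0781] [0.0252 0.0291 
[... 313 characters left out ...]
yel [ 0.334  -0.1574  0.0622] ((331.7903137207031, -159.61111450195312), (45.020137786865234, 78.11502075195312), 73.1521224975586)
scene cover (0.28, 0.335) ztop 0.11721496064591563 toprect 263.0497131347656 340.27783203125 109.21682739257812 23.246566772460938 41.33233642578125 yel [0.2859 0.3192 0.0629] ((280.5038146972656, 317.02532958984375), (81.05008697509766, 42.355735778808594), 42.03604507446289)
scene mat ((561.0758666992188, 196.34503173828125), 122.09657287597656) 0.0022551925802247186
scene reader ((534.8117065429688, -221.1666259765625), (253.46266174316406, 138.0558319091797), 82.50663757324219) 0.05427442916088471
scene button [ 0.4969 -0.2865  0.0755] [0.0253 0.0262 0.0099]
```

View pics/crop.png

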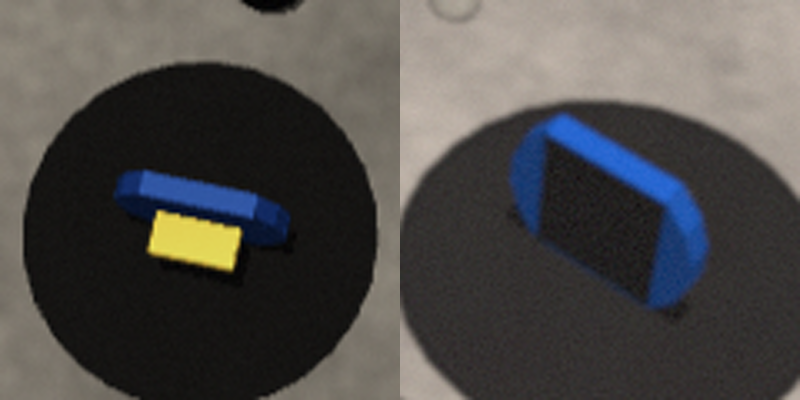

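The crop confirms the choice. The mat cover is 96 mm to its top, against 117 mm for the look-alikes, with a 60 mm bar facing the robot and the dark face facing away. The push direction is about (0.977, -0.215). Next: turn the tool, shut the gripper and travel to behind and above the cover.

>>> {"api": "move_arm", "payload": {"increments": [{"xyz": [0,0,0],"roll": -0.1,"grip": 0},{"xyz": [0,0,0],"roll": -0.1,"grip": 0},{"xyz": [-28,-25,0],"roll": 0,"grip": 0},{"xyz": [-28,-25,0],"roll": 0,"grip": 0},{"xyz": [-28,-25,0],"roll": 0,"grip": 0}]}}

```text
time_s: 1.52
position: [0.319, 0.4796, 0.2225]
tcp_rot: [[-0.977, 0.213, 0.0], [0.213, 0.977, 0.0], [-0.0, 0.0, -1.0]]
force: [0.3, -0.5, 0.1]
opening: 0.708
grasp_force: 0.0
```

>>> {"api": "move_arm", "payload": {"increments": [{"xyz": [-28,-25,0],"roll": 0,"grip": 0},{"xyz": [-28,-25,0],"roll": 0,"grip": 0},{"xyz": [-28,-25,0],"roll": 0,"grip": 0},{"xyz": [-28,-25,0],"roll": 0,"grip": 0},{"xyz": [-28,-25,0],"roll": 0,"grip": 0}]}}

```text
time_s: 1.93
position: [0.4296, 0.3265, 0.2228]
tcp_rot: [[-0.977, 0.215, 0.001], [0.215, 0.977, 0.0], [-0.001, 0.0, -1.0]]
force: [0.9, -0.3, 0.6]
opening: 0.325
grasp_force: 0.0
```

>>> {"api": "move_arm", "payload": {"increments": [{"xyz": [-28,-25,0],"roll": 0,"grip": 0},{"xyz": [-28,-25,0],"roll": 0,"grip": 0},{"xyz": [0,0,0],"roll": 0,"grip": 0},{"xyz": [0,0,0],"roll": 0,"grip": 0}]}}

```text
time_s: 2.27
position: [0.474, 0.2655, 0.2226]
tcp_rot: [[-0.976, 0.219, 0.0], [0.219, 0.976, 0.0], [-0.0, 0.0, -1.0]]
force: [-0.7, -0.2, 0.0]
opening: 0.038
grasp_force: 0.0
```

>>> {"api": "move_arm", "payload": {"increments": [{"xyz": [-20,-17,0],"roll": 0,"grip": 0},{"xyz": [-20,-17,0],"roll": 0,"grip": 0},{"xyz": [-20,-17,0],"roll": 0,"grip": 0},{"xyz": [0,0,0],"roll": 0,"grip": 0},{"xyz": [0,0,0],"roll": 0,"grip": 0}]}}

```text
time_s: 2.68
position: [0.5201, 0.2048, 0.2224]
tcp_rot: [[-0.976, 0.216, -0.001], [0.216, 0.976, 0.001], [0.001, 0.0, -1.0]]
force: [0.2, -0.7, 0.0]
opening: 0.007
grasp_force: 0.0
```

```bash
cat > wr.py <<'E'
from h import *
import sys
np.set_printoptions(precision=4,suppress=True)
st=bot.read_state(); im,d=bot.capture("wrist"); K,T=cam("wrist",st); P=cloud(d,K,T); save(sys.argv[1],im)
np.savez(sys.argv[1],im=im,P=P,d=d)
print(st["time_s"],st["position"])
hsv=cv2.cvtColor(im,cv2.COLOR_RGB2HSV)
def rect(name,m,band=.006):
    q=P[m]
    if len(q)<50: print(name,len(q)); return
    zt=np.percentile(q[:,2],95); t=q[abs(q[:,2]-zt)<band]
    print(name,"z",zt,cv2.minAreaRect((t[:,:2]*1000).astype(np.float32)),"mean",q.mean(0))
ok=d>0
h,s,v=[hsv[...,i] for i in range(3)]
rect("blue",ok&(h>100)&(h<130)&(s>120)&(P[...,2]>.01))
rect("yel",ok&(h>20)&(h<35)&(s>120))
rect("green",ok&(h>45)&(h<85)&(s>120))
E
python3 wr.py w1
```

```text
2.6833 [0.5201 0.2048 0.2224]
blue z 0.09652315533680239 ((566.7417602539062, 189.20193481445312), (86.41876220703125, 16.5028076171875), 78.35443878173828) mean [0.5582 0.192  0.0806]
yel z 0.3216328225472362 ((494.8425598144531, 202.78945922851562), (87.49380493164062, 3.737673759460449), 78.22720336914062) mean [0.5319 0.2135 0.2023]
green z 0.07503838772971776 ((556.8479614257812, 15.436899185180664), (16.0045166015625, 16.18939781188965), 44.320533752441406) mean [0.5557 0.0173 0.0712]
```

View pics/w1.png

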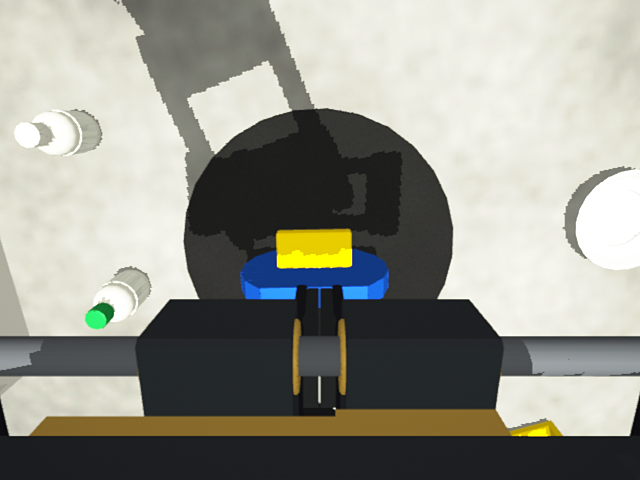

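The wrist view shows the mat, with the bar at (314,248), the cover edge at (315,292) and the shut fingers just in front of it. The cover pose agrees with the top view to 3 mm. Next: lower to push height.

>>> {"api": "move_arm", "payload": {"increments": [{"xyz": [0,-1,35],"roll": 0,"grip": 0},{"xyz": [0,-1,35],"roll": 0,"grip": 0},{"xyz": [0,-1,35],"roll": 0,"grip": 0},{"xyz": [0,0,33],"roll": 0,"grip": 0},{"xyz": [0,0,0],"roll": 0,"grip": 0}]}}

```text
time_s: 3.15
position: [0.5135, 0.2022, 0.0789]
tcp_rot: [[-0.977, 0.213, -0.014], [0.213, 0.977, -0.002], [0.013, -0.005, -1.0]]
force: [-0.1, 0.6, -0.3]
opening: 0.005
grasp_force: 0.0
```

>>> {"api": "move_arm", "payload": {"increments": [{"xyz": [-8,0,0],"roll": 0,"grip": 0},{"xyz": [-7,0,0],"roll": 0,"grip": 0},{"xyz": [-4,0,0],"roll": 0,"grip": 0},{"xyz": [-4,0,0],"roll": 0,"grip": 0},{"xyz": [0,0,0],"roll": 0,"grip": 0}]}}

```text
time_s: 3.57
position: [0.5448, 0.1966, 0.0867]
tcp_rot: [[-0.976, 0.216, 0.005], [0.216, 0.976, 0.001], [-0.005, 0.002, -1.0]]
force: [0.6, 0.3, 0.0]
opening: 0.007
grasp_force: 0.0
```

>>> {"api": "move_arm", "payload": {"increments": [{"xyz": [-3,0,0],"roll": 0,"grip": 0},{"xyz": [-3,0,0.5],"roll": 0,"grip": 0},{"xyz": [-3,0,0.5],"roll": 0,"grip": 0},{"xyz": [-3,0,0.5],"roll": 0,"grip": 0},{"xyz": [-3,0,0],"roll": 0,"grip": 0}]}}

```text
time_s: 3.98
position: [0.5568, 0.1932, 0.0829]
tcp_rot: [[-0.977, 0.215, -0.0], [0.215, 0.977, -0.0], [0.0, -0.0, -1.0]]
force: [-0.4, -0.6, -0.6]
opening: 0.003
grasp_force: 0.1
```

>>> {"api": "move_arm", "payload": {"increments": [{"xyz": [-4,0,0],"roll": 0,"grip": 0},{"xyz": [-3,0,0],"roll": 0,"grip": 0},{"xyz": [-3,0,0],"roll": 0,"grip": 0},{"xyz": [-3,0,0],"roll": 0,"grip": 0}]}}

```text
time_s: 4.32
position: [0.5698, 0.1904, 0.083]
tcp_rot: [[-0.977, 0.215, -0.0], [0.215, 0.977, -0.0], [0.0, -0.0, -1.0]]
force: [-0.1, -1.0, -0.0]
opening: 0.007
grasp_force: 0.0
```

```bash
python3 wr.py w2
```

```text
4.3167 [0.5698 0.1904 0.083 ]
blue z 0.08674502174792537 ((587.7886962890625, 185.10675048828125), (16.901975631713867, 60.68992233276367), 77.11467742919922) mean [0.5722 0.1893 0.0314]
yel z 0.18213902166560078 ((544.2325439453125, 186.46128845214844), (82.05470275878906, 2.986398696899414), 77.48370361328125) mean [0.5526 0.1916 0.1308]
green 0
```

>>> {"api": "move_arm", "payload": {"increments": [{"xyz": [-3,0,0],"roll": 0,"grip": 0},{"xyz": [-3,0,0],"roll": 0,"grip": 0},{"xyz": [-3,0,0],"roll": 0,"grip": 0},{"xyz": [-3,0,0],"roll": 0,"grip": 0}]}}

```text
time_s: 4.7
position: [0.5815, 0.1879, 0.0831]
tcp_rot: [[-0.977, 0.215, 0.0], [0.215, 0.977, -0.0], [-0.0, 0.0, -1.0]]
force: [0.6, -1.1, -0.4]
opening: 0.006
grasp_force: 0.0
```

```bash
python3 wr.py w3
```

```text
4.7 [0.5815 0.1879 0.0831]
blue z 0.020739785569577125 ((607.50390625, 176.1002960205078), (86.62045288085938, 96.7767333984375), 39.71137619018555) mean [0.591  0.1855 0.0235]
yel z 0.18258716389134516 ((555.9737548828125, 183.62904357910156), (83.02247619628906, 2.834707021713257), 77.49948120117188) mean [0.556  0.1889 0.1775]
green 0
```

The cover has fallen flat: its face is at z ≈ 0.0207. Next: rise, open, and turn a quarter so that the fingers close across the bar.

>>> {"api": "move_arm", "payload": {"increments": [{"xyz": [0,0,-35],"roll": 0,"grip": 0},{"xyz": [-20,0,-35],"roll": 0,"grip": 60},{"xyz": [-20,0,-35],"roll": 0,"grip": 60},{"xyz": [0,0,-30],"roll": 0.121,"grip": 60},{"xyz": [0,0,0],"roll": 0.121,"grip": 60}]}}

```text
time_s: 5.17
position: [0.6259, 0.1795, 0.2259]
tcp_rot: [[-0.894, 0.448, 0.015], [0.449, 0.894, 0.002], [-0.013, 0.008, -1.0]]
force: [0.1, -0.6, 0.7]
opening: 0.226
grasp_force: 0.0
```

>>> {"api": "move_arm", "payload": {"increments": [{"xyz": [0,0,0],"roll": 0.121,"grip": 60},{"xyz": [0,0,0],"roll": 0.121,"grip": 60},{"xyz": [0,0,0],"roll": 0.121,"grip": 60},{"xyz": [0,0,0],"roll": 0.121,"grip": 60},{"xyz": [0,0,0],"roll": 0.121,"grip": 60}]}}

```text
time_s: 5.58
position: [0.62, 0.1792, 0.218]
tcp_rot: [[-0.48, 0.877, -0.0], [0.877, 0.48, -0.0], [0.0, -0.0, -1.0]]
force: [-0.3, -0.2, 0.7]
opening: 0.566
grasp_force: 0.0
```

>>> {"api": "move_arm", "payload": {"increments": [{"xyz": [0,0,0],"roll": 0.121,"grip": 60},{"xyz": [0,0,0],"roll": 0.121,"grip": 60},{"xyz": [0,0,0],"roll": 0.121,"grip": 60},{"xyz": [0,0,0],"roll": 0.12,"grip": 60},{"xyz": [0,0,0],"roll": 0.12,"grip": 60}]}}

```text
time_s: 6.0
position: [0.62, 0.1793, 0.2179]
tcp_rot: [[0.102, 0.995, -0.0], [0.995, -0.102, -0.0], [-0.0, -0.0, -1.0]]
force: [0.2, 0.0, -0.6]
opening: 0.6
grasp_force: 0.0
```

>>> {"api": "move_arm", "payload": {"increments": [{"xyz": [0,0,0],"roll": 0.0,"grip": 60},{"xyz": [0,0,0],"roll": 0,"grip": 60}]}}

```text
time_s: 6.17
position: [0.6201, 0.1793, 0.218]
tcp_rot: [[0.093, 0.996, -0.0], [0.996, -0.093, -0.0], [-0.0, -0.0, -1.0]]
force: [-0.1, 0.1, 0.3]
opening: 0.602
grasp_force: 0.0
```

```bash
python3 wr.py w4; python3 - <<'E'
from h import *
np.set_printoptions(precision=4,suppress=True)
print(bot.read_state()["joint_positions"])
for n in ["scene","top"]:
    im,d=bot.capture(n); K,T=cam(n); P=cloud(d,K,T); hsv=cv2.cvtColor(im,cv2.COLOR_RGB2HSV); h,s=hsv[...,0],hsv[...,1]
    nr=np.hypot(P[...,0]-.62,P[...,1]-.18)<.1
    for nm,m in [("yel",(h>20)&(h<35)&(P[...,2]<.06)),("blue",(h>100)&(h<130)&(P[...,2]>.01)&(P[...,2]<.03))]:
        q=P[nr&m&(s>120)]
        if len(q)>20: print(n,nm,np.percentile(q[:,2],95),cv2.minAreaRect((q[q[:,2]>np.percentile(q[:,2],95)-.007][:,:2]*1000).astype(np.float32)))
E
```

```text
6.1667 [0.6201 0.1793 0.218 ]
blue z 0.02039105697083221 ((626.8648071289062, 177.35488891601562), (118.56912994384766, 92.12248992919922), 78.52820587158203) mean [0.6268 0.179  0.0195]
yel z 0.31469063192367397 ((636.1779174804688, 203.91729736328125), (9.930593490600586, 89.2902603149414), 85.16252136230469) mean [0.7887 0.2374 0.0822]
green z 0.07420689546166712 ((558.1932983398438, 21.195398330688477), (4.849932670593262, 14.614885330200195), 78.54058074951172) mean [0.5587 0.0214 0.0682]
[ 6.2235 32.1161 79.2134  0.0014 68.6836 11.5604]
scene yel 0.0496589373233679 ((628.7775268554688, 180.72450256347656), (58.484622955322266, 13.968996047973633), 79.09947967529297)
scene blue 0.020163989436505957 ((627.9129638671875, 180.44293212890625), (118.59475708007812, 95.44523620605469), 79.50230407714844)
```

View pics/w4.png

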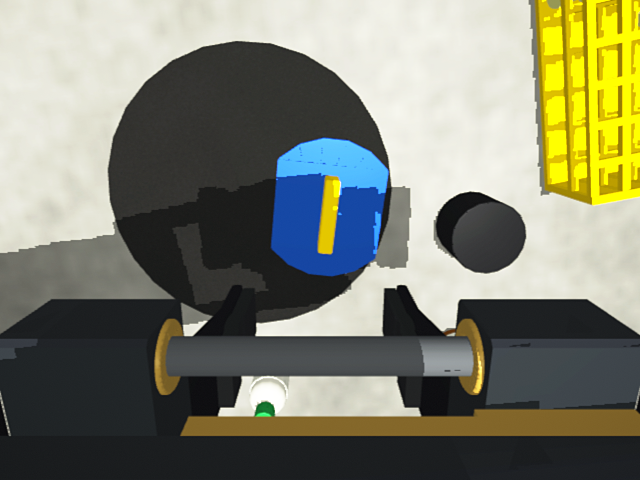

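The wrist view shows the cover flat on the mat, its bar up at (328,215) and the black cap clear at (482,232). Cover centre ≈ (0.627, 0.1785), bar at ~78.6°. Next: line up and descend.

>>> {"api": "move_arm", "payload": {"increments": [{"xyz": [0,0,0],"roll": 0.106,"grip": 60},{"xyz": [0,7,30],"roll": 0,"grip": 60},{"xyz": [0,0,35],"roll": 0,"grip": 60},{"xyz": [0,0,35],"roll": 0,"grip": 60},{"xyz": [0,0,30],"roll": 0,"grip": 60}]}}

```text
time_s: 6.73
position: [0.6266, 0.1778, 0.0863]
tcp_rot: [[0.199, 0.98, -0.001], [0.98, -0.199, -0.0], [-0.0, -0.001, -1.0]]
force: [0.4, 0.1, -0.1]
opening: 0.601
grasp_force: 0.0
```

>>> {"api": "move_arm", "payload": {"increments": [{"xyz": [0,0,0],"roll": 0,"grip": 60},{"xyz": [0,0,0],"roll": 0,"grip": 60}]}}

```text
time_s: 6.9
position: [0.6258, 0.1777, 0.0865]
tcp_rot: [[0.2, 0.98, -0.004], [0.98, -0.2, -0.0], [-0.001, -0.004, -1.0]]
force: [0.8, -0.0, 0.8]
opening: 0.604
grasp_force: 0.0
```

```bash
sed -i 's/(h<35)&(s>120))/(h<35)\&(s>120)\&(P[...,2]<.06)\&(np.hypot(P[...,0]-st["position"][0],P[...,1]-st["position"][1])<.08))/' wr.py; python3 wr.py w5
```

```text
6.9 [0.6258 0.1777 0.0865]
blue z 0.02023190530652668 ((627.83984375, 182.31985473632812), (108.62953186035156, 92.55543518066406), 78.62416076660156) mean [0.6276 0.1845 0.0195]
yel z 0.050134184585689266 ((627.2394409179688, 177.7951202392578), (59.73834228515625, 11.395891189575195), 78.20792388916016) mean [0.6279 0.1814 0.0477]
green 0
```

Bar centre is (0.6272, 0.1778), a 1 mm offset. Next: descend and grip.

>>> {"api": "move_arm", "payload": {"increments": [{"xyz": [0,1,25],"roll": 0,"grip": 60},{"xyz": [0,0,20],"roll": 0,"grip": 60},{"xyz": [0,0,15],"roll": 0,"grip": 60},{"xyz": [0,0,0],"roll": 0,"grip": 60},{"xyz": [0,0,0],"roll": 0,"grip": 30}]}}

```text
time_s: 7.37
position: [0.6295, 0.1779, 0.03]
tcp_rot: [[0.2, 0.98, 0.003], [0.98, -0.2, 0.0], [0.001, 0.003, -1.0]]
force: [0.2, 0.0, 0.6]
opening: 0.572
grasp_force: 0.0
```

>>> {"api": "move_arm", "payload": {"increments": [{"xyz": [0,0,0],"roll": 0,"grip": 30},{"xyz": [0,0,0],"roll": 0,"grip": 0},{"xyz": [0,0,0],"roll": 0,"grip": 0},{"xyz": [0,0,0],"roll": 0,"grip": 0},{"xyz": [0,0,0],"roll": 0,"grip": 0}]}}

```text
time_s: 7.78
position: [0.6284, 0.1778, 0.0288]
tcp_rot: [[0.201, 0.98, 0.001], [0.98, -0.201, 0.0], [0.0, 0.001, -1.0]]
force: [-0.2, -0.2, -0.9]
opening: 0.232
grasp_force: 0.0
```

>>> {"api": "move_arm", "payload": {"increments": [{"xyz": [0,0,0],"roll": 0,"grip": 0},{"xyz": [0,0,0],"roll": 0,"grip": 0},{"xyz": [0,0,0],"roll": 0,"grip": 0}]}}

```text
time_s: 8.03
position: [0.628, 0.1777, 0.0283]
tcp_rot: [[0.201, 0.98, -0.0], [0.98, -0.201, 0.0], [-0.0, -0.0, -1.0]]
force: [0.1, -0.8, 2.5]
opening: 0.135
grasp_force: 30.0
```

The bar is gripped: opening 11.7 mm, 30 N. Next: lift, then carry it past the well so that the wrist camera sees the well.

>>> {"api": "move_arm", "payload": {"increments": [{"xyz": [0,0,-15],"roll": 0,"grip": 0},{"xyz": [0,0,-30],"roll": 0,"grip": 0},{"xyz": [0,0,-35],"roll": 0,"grip": 0},{"xyz": [0,0,-35],"roll": 0,"grip": 0},{"xyz": [0,0,-35],"roll": 0,"grip": 0}]}}

```text
time_s: 8.45
position: [0.627, 0.1775, 0.1781]
tcp_rot: [[0.201, 0.98, -0.003], [0.98, -0.201, -0.0], [-0.001, -0.003, -1.0]]
force: [-0.0, 0.6, -3.9]
opening: 0.133
grasp_force: 30.0
```

>>> {"api": "move_arm", "payload": {"increments": [{"xyz": [0,0,-20],"roll": -0.07,"grip": 0},{"xyz": [-20,-2,0],"roll": 0,"grip": 0},{"xyz": [-30,-2,0],"roll": 0,"grip": 0},{"xyz": [-30,-2,0],"roll": 0,"grip": 0},{"xyz": [-30,-2,0],"roll": 0,"grip": 0}]}}

```text
time_s: 8.87
position: [0.6044, 0.069, 0.1972]
tcp_rot: [[0.13, 0.991, -0.002], [0.991, -0.13, -0.0], [-0.0, -0.002, -1.0]]
force: [0.0, 0.2, -3.1]
opening: 0.136
grasp_force: 30.0
```

>>> {"api": "move_arm", "payload": {"increments": [{"xyz": [-30,-2,0],"roll": 0,"grip": 0},{"xyz": [-30,-2,0],"roll": 0,"grip": 0},{"xyz": [-30,-2,0],"roll": 0,"grip": 0},{"xyz": [-30,-2,0],"roll": 0,"grip": 0},{"xyz": [-30,-2,0],"roll": 0,"grip": 0}]}}

```text
time_s: 9.28
position: [0.5748, -0.0788, 0.1971]
tcp_rot: [[0.132, 0.991, -0.002], [0.991, -0.132, 0.001], [0.0, -0.002, -1.0]]
force: [0.3, -0.7, -2.5]
opening: 0.137
grasp_force: 30.0
```

>>> {"api": "move_arm", "payload": {"increments": [{"xyz": [-30,-2,0],"roll": 0,"grip": 0},{"xyz": [-30,-2,0],"roll": 0,"grip": 0},{"xyz": [-30,-2,0],"roll": 0,"grip": 0},{"xyz": [-30,-2,0],"roll": 0,"grip": 0},{"xyz": [-30,-2,0],"roll": 0,"grip": 0}]}}

```text
time_s: 9.7
position: [0.5452, -0.2261, 0.1971]
tcp_rot: [[0.132, 0.991, -0.002], [0.991, -0.132, 0.001], [0.001, -0.002, -1.0]]
force: [1.8, 1.3, -3.0]
opening: 0.14
grasp_force: 30.0
```

>>> {"api": "move_arm", "payload": {"increments": [{"xyz": [-20,-2,0],"roll": 0,"grip": 0},{"xyz": [0,0,0],"roll": 0,"grip": 0},{"xyz": [0,0,0],"roll": 0,"grip": 0},{"xyz": [0,0,0],"roll": 0,"grip": 0}]}}

```text
time_s: 10.03
position: [0.5411, -0.2437, 0.1972]
tcp_rot: [[0.132, 0.991, -0.002], [0.991, -0.132, 0.002], [0.002, -0.002, -1.0]]
force: [-1.6, 0.3, -2.3]
opening: 0.136
grasp_force: 30.0
```

```bash
python3 wr.py w6
```

```text
10.0333 [ 0.5411 -0.2437  0.1972]
blue z 0.18911182006888752 ((540.4811401367188, -243.9871063232422), (118.53072357177734, 92.2700424194336), 82.21125030517578) mean [ 0.5129 -0.2141  0.1694]
yel 0
green 1
```

View pics/w6.png

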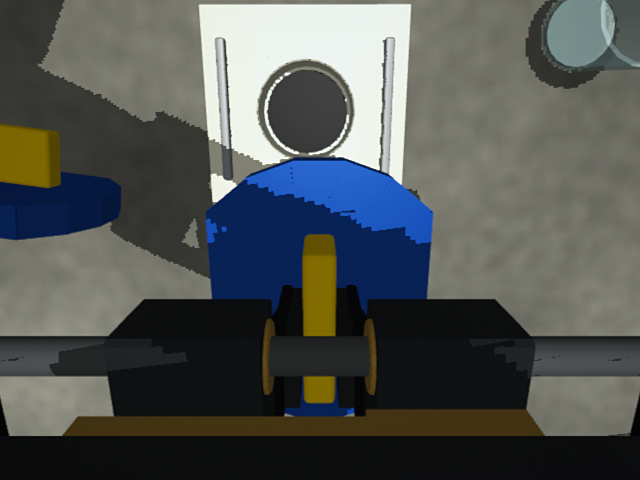

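The wrist view shows the held cover, the well at (308,110) and the rails at (224,108) and (389,105). Now fit the well and the reader edges from the depth.

```bash
python3 - <<'E'
from h import *
np.set_printoptions(precision=4,suppress=True)
z=np.load("w6.npz"); P=z["P"]; d=z["d"]; X,Y,Z=P[...,0],P[...,1],P[...,2]
near=(np.hypot(X-.5438,Y+.1625)<.11)&(d>0)
v,u=np.mgrid[:480,:640]
top=near&(abs(Z-.056)<.004)
print("ztop",np.median(Z[top]))
rail=near&(Z>.0605)&(Z<.07)&(v<185)
n,l,stt,_=cv2.connectedComponentsWithStats(rail.astype(np.uint8))
for i in range(1,n):
    if stt[i,4]>100: q=P[l==i]; print("rail",q.mean(0),cv2.minAreaRect((q[:,:2]*1000).astype(np.float32)))
r=top[:,:]; print("top rect",cv2.minAreaRect((P[top&(v<190)][:,:2]*1000).astype(np.float32)))
hole=(~(abs(Z-.056)<.004))&(np.hypot(u-308,v-110)<60)
k=max(cv2.findContours(hole.astype(np.uint8),cv2.RETR_EXTERNAL,cv2.CHAIN_APPROX_NONE)[0],key=cv2.contourArea)
(cu,cv_),(a,b),_=cv2.fitEllipse(k); st=bot.read_state(); K,T=cam("wrist",st)
ray=T[:3,:3]@np.linalg.inv(K)@[cu,cv_,1]; s=(.056-T[2,3])/ray[2]; print("hole px",cu,cv_,a,b,T[:3,3]+s*ray, "dia",a*s/K[0,0],b*s/K[0,0])
E
```

```text
ztop 0.05525437349302684
rail [ 0.4888 -0.1554  0.0629] ((488.39697265625, -156.8231658935547), (89.72124481201172, 6.699550151824951), 82.37444305419922)
rail [ 0.5956 -0.1671  0.063 ] ((595.4519653320312, -169.02410888671875), (85.27643585205078, 6.471758842468262), 82.45346069335938)
top rect ((542.5068969726562, -158.0680694580078), (117.70335388183594, 134.67620849609375), 82.42562103271484)
hole px 305.594970703125 113.56305694580078 92.49658966064453 108.20965576171875 [ 0.5422 -0.1652  0.056 ] dia 0.06230182864644835 0.07288549184236796
```

Well ≈ (0.542, -0.163), bearing 82.4°, consistent with the scene and top cameras. Next: move over it and descend.

>>> {"api": "move_arm", "payload": {"increments": [{"xyz": [27,-3,0],"roll": 0,"grip": 0},{"xyz": [27,-3,0],"roll": 0,"grip": 0},{"xyz": [26,-3,0],"roll": 0,"grip": 0},{"xyz": [0,0,25],"roll": 0,"grip": 0},{"xyz": [0,0,25],"roll": 0,"grip": 0}]}}

```text
time_s: 10.5
position: [0.5447, -0.1613, 0.1492]
tcp_rot: [[0.127, 0.992, 0.004], [0.992, -0.127, -0.002], [-0.001, 0.004, -1.0]]
force: [0.6, -0.5, -3.5]
opening: 0.134
grasp_force: 30.0
```

>>> {"api": "move_arm", "payload": {"increments": [{"xyz": [0,0,20],"roll": 0,"grip": 0},{"xyz": [0,0,20],"roll": 0,"grip": 0},{"xyz": [0,0,10],"roll": 0,"grip": 0},{"xyz": [0,0,0],"roll": 0,"grip": 0},{"xyz": [0,0,0],"roll": 0,"grip": 0}]}}

```text
time_s: 10.92
position: [0.5434, -0.1633, 0.098]
tcp_rot: [[0.13, 0.991, -0.001], [0.991, -0.13, 0.0], [0.0, -0.001, -1.0]]
force: [-0.6, 0.5, -2.3]
opening: 0.136
grasp_force: 30.0
```

```bash
python3 wr.py w7; python3 - <<'E'
from h import *
for n in ["scene","top"]:
    im,d=bot.capture(n); K,T=cam(n); P=cloud(d,K,T); hsv=cv2.cvtColor(im,cv2.COLOR_RGB2HSV); h,s=hsv[...,0],hsv[...,1]
    q=P[(np.hypot(P[...,0]-.542,P[...,1]+.163)<.09)&(h>100)&(h<130)&(s>120)&(P[...,2]>.07)]
    if len(q): print(n,np.percentile(q[:,2],[5,50,95]),cv2.minAreaRect((q[:,:2]*1000).astype(np.float32)))
    if n=="scene": x,y=[int(v) for v in px([.542,-.163,.07],K,T)]; save("s7",cv2.resize(im[y-70:y+70,x-90:x+90],None,fx=4,fy=4))
E
```

```text
10.9167 [ 0.5434 -0.1633  0.098 ]
blue z 0.08983836826175348 ((490.1649169921875, -161.19419860839844), (119.26921844482422, 203.75042724609375), 87.45679473876953) mean [ 0.5249 -0.1453  0.0857]
yel 0
green 0
scene [0.08085712 0.0883829  0.09079259] ((532.0667724609375, -147.3790283203125), (125.05818939208984, 145.48928833007812), 55.56208419799805)
```

View pics/s7.png

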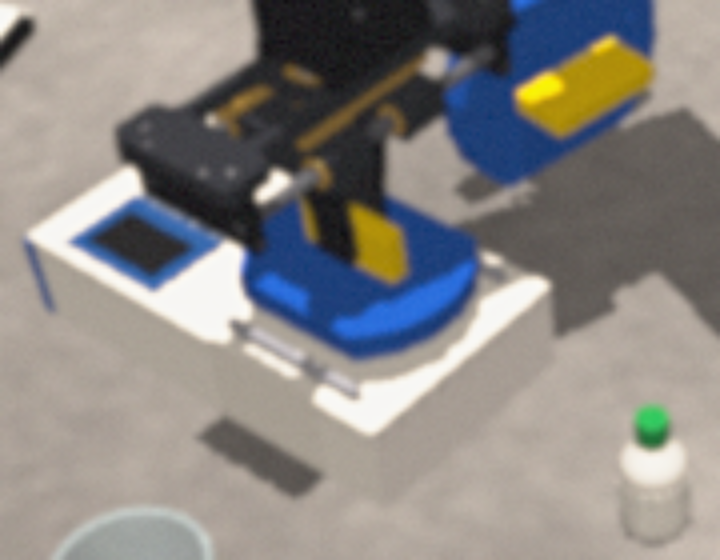

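The cover hovers level between the rails. Next: lower gently.

>>> {"api": "move_arm", "payload": {"increments": [{"xyz": [0,-1,5],"roll": 0,"grip": 0},{"xyz": [0,0,5],"roll": 0,"grip": 0},{"xyz": [0,0,3],"roll": 0,"grip": 0},{"xyz": [0,0,2],"roll": 0,"grip": 0},{"xyz": [0,0,0],"roll": 0,"grip": 0}]}}

```text
time_s: 11.48
position: [0.5419, -0.1638, 0.0824]
tcp_rot: [[0.132, 0.991, -0.001], [0.991, -0.132, 0.001], [0.0, -0.001, -1.0]]
force: [0.1, -0.1, -3.5]
opening: 0.135
grasp_force: 30.0
```

>>> {"api": "move_arm", "payload": {"increments": [{"xyz": [0,0,1],"roll": 0,"grip": 0},{"xyz": [0,0,1],"roll": 0,"grip": 0},{"xyz": [0,0,1],"roll": 0,"grip": 0},{"xyz": [0,0,0],"roll": 0,"grip": 0},{"xyz": [0,0,0],"roll": 0,"grip": 0}]}}

```text
time_s: 11.9
position: [0.5425, -0.1641, 0.0803]
tcp_rot: [[0.132, 0.991, 0.0], [0.991, -0.132, -0.0], [-0.0, 0.0, -1.0]]
force: [-1.0, -0.3, -1.0]
opening: 0.135
grasp_force: 30.0
```

>>> {"api": "move_arm", "payload": {"increments": [{"xyz": [0,0,0.5],"roll": 0,"grip": 0},{"xyz": [0,0,0.3],"roll": 0,"grip": 0},{"xyz": [0,0,0],"roll": 0,"grip": 0}]}}

```text
time_s: 12.15
position: [0.5425, -0.1641, 0.0803]
tcp_rot: [[0.131, 0.991, 0.001], [0.991, -0.131, -0.0], [-0.0, 0.001, -1.0]]
force: [-1.5, 0.5, 5.2]
opening: 0.135
grasp_force: 30.0
```

>>> {"api": "move_arm", "payload": {"increments": [{"xyz": [0,0,0],"roll": 0,"grip": 20},{"xyz": [0,0,0],"roll": 0,"grip": 30},{"xyz": [0,0,0],"roll": 0,"grip": 45},{"xyz": [0,0,0],"roll": 0,"grip": 45},{"xyz": [0,0,0],"roll": 0,"grip": 45}]}}

```text
time_s: 12.57
position: [0.5424, -0.164, 0.0792]
tcp_rot: [[0.132, 0.991, 0.0], [0.991, -0.132, -0.0], [-0.0, 0.0, -1.0]]
force: [-0.4, -0.1, -0.7]
opening: 0.402
grasp_force: 0.0
```

>>> {"api": "move_arm", "payload": {"increments": [{"xyz": [0,0,0],"roll": 0,"grip": 45},{"xyz": [0,0,-15],"roll": 0,"grip": 45},{"xyz": [0,0,-30],"roll": 0,"grip": 45},{"xyz": [0,0,-35],"roll": 0,"grip": 45},{"xyz": [0,0,-35],"roll": 0,"grip": 45}]}}

```text
time_s: 12.98
position: [0.5417, -0.1637, 0.1947]
tcp_rot: [[0.132, 0.991, -0.002], [0.991, -0.132, 0.001], [0.001, -0.002, -1.0]]
force: [0.2, -1.1, -0.5]
opening: 0.452
grasp_force: 0.0
```

>>> {"api": "move_arm", "payload": {"increments": [{"xyz": [-40,0,0],"roll": 0,"grip": 45},{"xyz": [-40,0,0],"roll": 0,"grip": 0},{"xyz": [-20,0,0],"roll": 0,"grip": 0},{"xyz": [0,0,0],"roll": 0,"grip": 0},{"xyz": [0,0,0],"roll": 0,"grip": 0}]}}

```text
time_s: 13.4
position: [0.5288, -0.264, 0.194]
tcp_rot: [[0.134, 0.991, -0.0], [0.991, -0.134, 0.001], [0.001, -0.0, -1.0]]
force: [0.1, -0.5, 0.2]
opening: 0.233
grasp_force: 0.0
```

```bash
python3 wr.py w8; python3 - <<'E'
from h import *
np.set_printoptions(precision=4,suppress=True)
z=np.load("w8.npz"); P=z["P"]; d=z["d"]; X,Y,Z=P[...,0],P[...,1],P[...,2]; v,u=np.mgrid[:480,:640]
hsv=cv2.cvtColor(z["im"],cv2.COLOR_RGB2HSV)
b=(d>0)&(np.hypot(X-.542,Y+.163)<.07)&(hsv[...,0]>100)&(hsv[...,0]<130)&(hsv[...,1]>120)&(v<300)
q=P[b]; q=q[abs(q[:,2]-.072)<.006]
print("cover z",np.median(q[:,2]),cv2.minAreaRect((q[:,:2]*1000).astype(np.float32)))
A=np.c_[q[:,:2],np.ones(len(q))]; print("slope",np.linalg.lstsq(A,q[:,2],rcond=None)[0][:2])
E
```

```text
13.4 [ 0.5288 -0.264   0.194 ]
blue z 0.11058681694775102 ((366.0570068359375, -203.12843322753906), (20.755592346191406, 30.471271514892578), 75.03748321533203) mean [ 0.5106 -0.1881  0.0737]
yel 0
green z 0.07828915970935157 ((492.0727233886719, -291.12200927734375), (28.48066520690918, 24.69430923461914), 16.03350067138672) mean [ 0.4935 -0.2884  0.0796]
cover z 0.07119551212916242 ((541.1776123046875, -172.6053924560547), (99.87004089355469, 91.56574249267578), 82.32838439941406)
slope [0.0009 0.003 ]
```

View pics/w8.png

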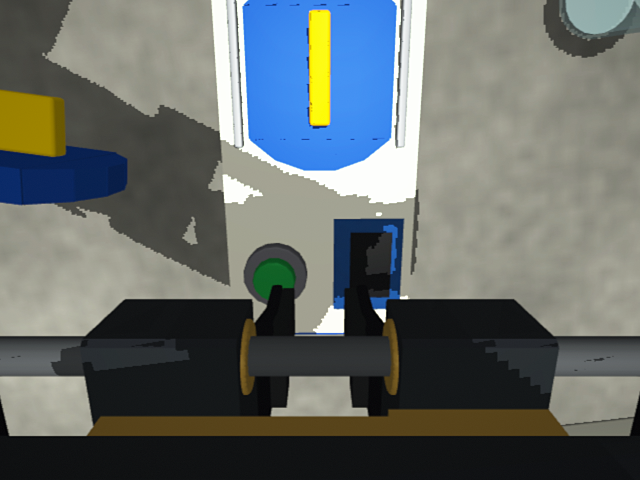

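The cover lies flat between the rails at (318,75): top z 0.071, slope ~0, centre ≈ (0.5424, -0.1633). The button is at (273,277) ≈ (0.494, -0.290), z ~0.077. Next: close the fingers and press.

>>> {"api": "move_arm", "payload": {"increments": [{"xyz": [-15,-15,0],"roll": 0,"grip": 0},{"xyz": [-15,-16,0],"roll": 0,"grip": 0},{"xyz": [0,0,30],"roll": 0,"grip": 0},{"xyz": [0,0,30],"roll": 0,"grip": 0},{"xyz": [0,0,30],"roll": 0,"grip": 0}]}}

```text
time_s: 13.87
position: [0.4947, -0.2874, 0.1039]
tcp_rot: [[0.131, 0.991, 0.001], [0.991, -0.131, -0.0], [-0.0, 0.001, -1.0]]
force: [0.7, 0.3, -0.5]
opening: 0.007
grasp_force: 0.0
```

>>> {"api": "move_arm", "payload": {"increments": [{"xyz": [0,0,10],"roll": 0,"grip": 0},{"xyz": [0,0,0],"roll": 0,"grip": 0},{"xyz": [0,0,0],"roll": 0,"grip": 0},{"xyz": [0,0,0],"roll": 0,"grip": 0}]}}

```text
time_s: 14.2
position: [0.4957, -0.2889, 0.0957]
tcp_rot: [[0.131, 0.991, 0.002], [0.991, -0.131, -0.002], [-0.001, 0.002, -1.0]]
force: [0.1, -0.6, 0.5]
opening: 0.007
grasp_force: 0.0
```

>>> {"api": "move_arm", "payload": {"increments": [{"xyz": [0,0,4],"roll": 0,"grip": 0},{"xyz": [0,0,4],"roll": 0,"grip": 0},{"xyz": [0,0,3],"roll": 0,"grip": 0},{"xyz": [0,0,0],"roll": 0,"grip": 0}]}}

```text
time_s: 14.53
position: [0.4943, -0.2887, 0.0831]
tcp_rot: [[0.132, 0.991, -0.0], [0.991, -0.132, 0.0], [0.0, -0.0, -1.0]]
force: [-0.7, -0.0, 0.0]
opening: -0.001
grasp_force: 0.0
```

>>> {"api": "move_arm", "payload": {"increments": [{"xyz": [0,0,3],"roll": 0,"grip": 0},{"xyz": [0,0,2],"roll": 0,"grip": 0},{"xyz": [0,0,2],"roll": 0,"grip": 0},{"xyz": [0,0,1],"roll": 0,"grip": 0},{"xyz": [0,0,0],"roll": 0,"grip": 0}]}}

```text
time_s: 14.95
position: [0.4945, -0.2889, 0.0753]
tcp_rot: [[0.132, 0.991, 0.0], [0.991, -0.132, -0.0], [-0.0, 0.0, -1.0]]
force: [-0.3, -0.4, 3.2]
opening: 0.008
grasp_force: 1.6
```

>>> {"api": "move_arm", "payload": {"increments": [{"xyz": [0,0,1],"roll": 0,"grip": 0},{"xyz": [0,0,1],"roll": 0,"grip": 0},{"xyz": [0,0,0],"roll": 0,"grip": 0},{"xyz": [0,0,0],"roll": 0,"grip": 0}]}}

```text
time_s: 15.28
position: [0.4945, -0.2889, 0.0734]
tcp_rot: [[0.132, 0.991, 0.0], [0.991, -0.132, -0.0], [-0.0, 0.0, -1.0]]
force: [-0.9, -0.5, 3.8]
opening: 0.008
grasp_force: 2.1
```

>>> {"api": "move_arm", "payload": {"increments": [{"xyz": [0,0,1],"roll": 0,"grip": 0},{"xyz": [0,0,1],"roll": 0,"grip": 0},{"xyz": [0,0,0],"roll": 0,"grip": 0}]}}

```text
time_s: 15.53
position: [0.4946, -0.2889, 0.0723]
tcp_rot: [[0.131, 0.991, 0.0], [0.991, -0.131, -0.0], [-0.0, 0.0, -1.0]]
force: [-2.7, 0.8, 11.0]
opening: 0.005
grasp_force: 5.3
```

>>> {"api": "move_arm", "payload": {"increments": [{"xyz": [0,0,0.5],"roll": 0,"grip": 0},{"xyz": [0,0,0.5],"roll": 0,"grip": 0},{"xyz": [0,0,0],"roll": 0,"grip": 0}]}}

```text
time_s: 15.78
position: [0.4946, -0.2889, 0.0722]
tcp_rot: [[0.131, 0.991, 0.001], [0.991, -0.131, -0.001], [-0.001, 0.001, -1.0]]
force: [-3.8, 1.9, 15.3]
opening: 0.004
grasp_force: 8.1
```

The hard stop is at z 0.0722, with the force past 5 N, so the press covered the full 6 mm from 0.078. Next: release, rise and check.

>>> {"api": "move_arm", "payload": {"increments": [{"xyz": [0,0,-5],"roll": 0,"grip": 0},{"xyz": [0,0,-15],"roll": 0,"grip": 0},{"xyz": [0,0,-35],"roll": 0,"grip": 0},{"xyz": [0,0,-35],"roll": 0,"grip": 0},{"xyz": [0,0,-35],"roll": 0,"grip": 0}]}}

```text
time_s: 16.2
position: [0.4939, -0.2882, 0.1955]
tcp_rot: [[0.132, 0.991, -0.002], [0.991, -0.132, 0.002], [0.002, -0.002, -1.0]]
force: [0.5, -0.4, -0.8]
opening: 0.009
grasp_force: 0.0
```

>>> {"api": "move_arm", "payload": {"increments": [{"xyz": [-30,30,-5],"roll": 0,"grip": 0},{"xyz": [-20,20,0],"roll": 0,"grip": 0},{"xyz": [0,0,0],"roll": 0,"grip": 0},{"xyz": [0,0,0],"roll": 0,"grip": 0}]}}

```text
time_s: 16.53
position: [0.5371, -0.3448, 0.1993]
tcp_rot: [[0.132, 0.991, -0.0], [0.991, -0.132, 0.0], [0.0, -0.0, -1.0]]
force: [-0.8, 1.1, -0.4]
opening: 0.003
grasp_force: 0.0
```

```bash
python3 wr.py w9; python3 - <<'E'
from h import *
np.set_printoptions(precision=4,suppress=True)
for f in ["w8","w9"]:
    z=np.load(f+".npz"); P=z["P"]; d=z["d"]; X,Y,Z=P[...,0],P[...,1],P[...,2]
    r=np.hypot(X-.4945,Y+.290)
    for a,b in [(0,.011),(.0165,.0195),(.024,.03)]:
        m=(r>a)&(r<b)&(d>0)&(Z<.09); print(f,a,m.sum(),np.percentile(Z[m],[10,50,90]) if m.any() else '')
for n in ["scene","top"]:
    im,d=bot.capture(n); K,T=cam(n); P=cloud(d,K,T); hsv=cv2.cvtColor(im,cv2.COLOR_RGB2HSV); h,s=hsv[...,0],hsv[...,1]
    q=P[(np.hypot(P[...,0]-.542,P[...,1]+.163)<.08)&(h>100)&(h<130)&(s>120)&(P[...,2]>.062)&(P[...,2]<.08)]
    print(n,np.percentile(q[:,2],[5,50,95]),cv2.minAreaRect((q[:,:2]*1000).astype(np.float32)))
    save("end_"+n,im)
E
```

```text
16.5333 [ 0.5371 -0.3448  0.1993]
blue z 0.09934593496236459 ((382.8521423339844, -208.2738494873047), (21.360231399536133, 12.39086627960205), 66.74085998535156) mean [ 0.5047 -0.2442  0.0698]
yel 0
green z 0.07830023949891277 ((492.96197509765625, -293.38702392578125), (27.873281478881836, 28.76372528076172), 82.42974090576172) mean [ 0.4936 -0.2931  0.0768]
w8 0 762 [0.0741 0.0769 0.0779]
w8 0.0165 669 [0.0555 0.0666 0.0681]
w8 0.024 1353 [0.0543 0.0552 0.0565]
w9 0 946 [0.0758 0.0771 0.0781]
w9 0.0165 728 [0.0585 0.0671 0.0758]
w9 0.024 1833 [0.0543 0.0553 0.0658]
scene [0.0655 0.0699 0.072 ] ((543.910888671875, -159.70330810546875), (117.07496643066406, 94.45626068115234), 83.39273834228516)
top [0.0681 0.072  0.0763] ((561.9542236328125, -133.818115234375), (49.815101623535156, 107.77836608886719), 49.51456069946289)
```

View pics/end_scene.png

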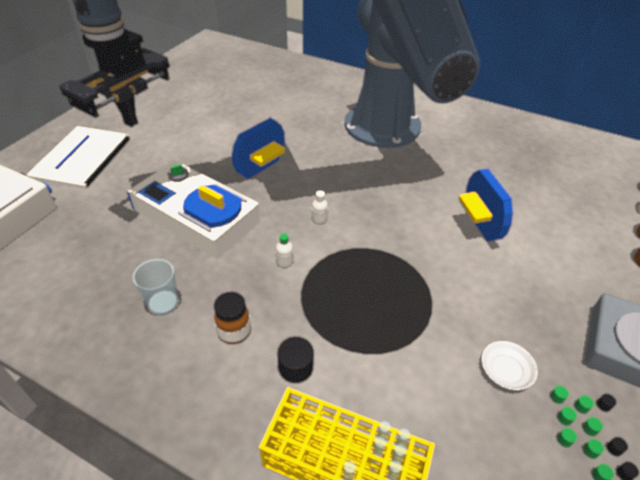

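The cover sits on the reader at (212,203), the button is up, the bystanders are where they were and the arm is clear. The housing is at z 0.067, below the stop, so the button itself bottomed out.

```bash
python3 -c "
from rig import bot
print(bot.hand_in())"
```

```text
the job is handed in; nothing more can be done
None
```

The job is handed in, but the hand-in returned no verdict: the cover was tipped flat, set down over the well between the rails and let go, then the green button was pressed to its stop and released, with the bystanders left where they stood.

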